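# Aim the desk antenna with its ratchet turntable

## Robot

A 6-joint arm with a two-finger parallel gripper is mounted at the origin on the work surface. World frame = base frame: x ahead of the robot, y to its left, z up, the work surface at z = 0. Lengths are in m, angles in rad, forces in N, time in s.
With the tool pointing down it reaches from about 0.35 to 0.85 m from the base axis. Payload 8.1 kg.
Tool frame: the origin (TCP) lies between the finger pads; the fingertips stand 11 mm ahead of it and the grasp point (between the pads) lies 8 mm behind it; y points along the fingers, x is the direction in which the jaws open and shut, and the axes are right-handed (so a half turn about y gives the same grasp; the last joint's range is limited). The gripper opens to 93 mm and grips with 3 to 60 N. Pads are 15 mm wide; open, the fingers measure 128 mm over their backs; the gripper's body (75 mm by 188 mm) begins 65 mm behind the grasp point.
Start: joints at [-1.254, 0.13, 1.488, -0, 1.523, -0.085], TCP at [0.235, -0.552, 0.23] pointing down, gripper open.
Joint ranges: [-2.96, 2.96], [-0.89, 2.26], [0.02, 2.5], [-1.34, 4.48], [0, 2.73], [-2.66, 2.66]. Speed limits (rad/s): [2.39, 2.39, 2.79, 3.14, 3.14, 3.14].

## Interface

Orientations are given as a rotation vector (axis times angle).
In Python, from plant import readout, optics, robot gives the robot as it stands.
- The arm moves only by the shell command python3 -m creep 'ROWS' [FORCE]. ROWS is JSON, a list that holds one entry, the list of rows, each a list of 7 numbers: the closure, from 0 (fully open) to 1 (shut), then the shift along the tool's x, y, z in cm, then the turn, a rotation vector about the tool's x, y, z in degrees. In form: [[[grip, x, y, z, wx, wy, wz], ...]]. A call has exactly 8 rows; each row shifts and turns the pose as measured when the row begins, along the tool's axes as they then stand; what a row does not reach is not made up. A row lasts 1/10 s, in which the tool goes at most 50 mm and 8.59 degrees, less where a joint would pass 70% of its speed; a pose out of reach is approached as far as the arm can. A call is refused whole if a number of a shift passes 5 or a number of a turn 8.59, either way. A call with a gripper value outside its range is refused whole. The fingers move at their own pace and stop on an object; FORCE is the grip in N (left out, the last holds). Time passes only in rows, so rows that do not move let the fingers close, or fill a call up. It gives the time, the measured TCP pose, the force and the opening at its end, in the units of the state.
- readout.read_state(): the state, without advancing time (a new reading comes with each control period).
- optics.read_camera(name): name is "scene" or "side" or "wrist"; returns a dict with "frame" (384x512x3 uint8, red, green, blue), "depth" (384x512 float32, m along the optical axis (not along the pixel's ray), 0 where there is no reading), "intrinsics" (3x3 intrinsics, pixels), "R" (3x3) and "t" (3): a world point X has camera coordinates R X + t. Camera axes: x right, y down, z forward; pixel columns grow to the right and rows downward; lengths in m; the calibration is good to about 2 mm. A picture is of the moment at which its call begins.
- robot.close_job(): hands the job in, once; it reports no verdict.
The state is a dict: "t": time; "q": joint angles; "dq": joint speeds; "joint_torque": joint torques, N m; "tool_pos": TCP position; "orientation": TCP orientation; "force": force on the tool from outside, world axes, zero at the start; "wrist_torque": the same for the moment, N m; "opening": finger opening in m.
Only numpy, scipy, OpenCV 4.12 (cv2) and the standard library are available. Lean on these libraries where they do the work, as an engineer would, in place of code of your own. Each camera call takes 0.05 s, during which the arm holds its last target. There are 200 camera calls.

## Task

Aim the desk antenna: work the ratchet lever of its turntable, stroke by stroke, until the pointer stands over the big stud on the turntable's rim (the ratchet cannot go back, so do not pass it), and let the lever spring back. Do not push the antenna or its turntable round by hand. Then lower the antenna's boom to level, let go, and leave everything else on the desk where it stands.

Things in the scene. Friction and masses are not known exactly. Their poses are not given: they have to be found in the camera images.
- base: fixed grey round foot of the antenna turntable, 236 mm across, 12 mm thick; origin on the turntable's axis at table level. x points away from the robot (yaw within 0.25 rad of the world), y left. Directions below are counted from its x, counter-clockwise from above. A block carrying the holding pawl stands at 33 degrees, 77 to 107 mm out, up to z 40 mm
- big_stud_top (a point): middle of the top of the big stud: steel, round, 22 mm across, 20 mm tall, top at z 32 mm. Three studs stand in the foot's rim, 90 mm from the axis, at 120, 138 and 156 degrees in base (one 18 degree tooth, 28 mm, apart); which place holds the big one varies. The other two are 9 mm across, 10 mm tall
- wheel: steel ratchet wheel, 20 teeth, 120 mm across, z 30 to 42 mm, carrying pointer, mast and antenna boom; origin on the axis at z 30 mm, its x axis the direction of pointer and boom. Turns only counter-clockwise from above (0.35 N m friction; may slip back up to 18 degrees before the first stroke, 3 after it). The robot may touch it or the boom only once the pointer is over the big stud
- pointer (a point): point on the arrow-shaped pointer, 90 mm from the turntable's axis, z 47 mm (arrow z 44 to 49 mm, tip 104 mm out, passing above the studs); straight above the big stud when the aim is right. At the start it stands 2.3 to 5.4 teeth short of it, anywhere between teeth. With the lever at its far stop the pointer stands on a tooth, straight over a stud place
- lever (a joint): angle of the ratchet lever: 0 at rest, where its spring returns it, 0.436 (25 degrees) at its far stop; grows counter-clockwise from above. 2 to 7 N at the grip move it. Each stroke to the stop advances the wheel one tooth (18 degrees; the first stroke only what is left to the next tooth, 0 to 18); it must come back below 0.1 before the next stroke bites
- lever_grip (a point): middle (z 55 mm) of the upright round black grip at the lever's end, 24 mm across, z 20 to 90 mm, 125 mm from the turntable's axis, at the robot's right. In base it is at 245 degrees at rest (x -53, y -113 mm) and 270 degrees at the stop (x 0, y -125 mm): a stroke pushes it away from the robot and in under the riser shelf
- riser: fixed wooden riser shelf over the far part of the lever's stroke; origin and axes coincide with base. Board underside z 190, board x -50 to 200, y -345 to -75 mm, 18 mm thick; a transceiver on it from x 20 mm, up to z 290 mm. Side panel at y -335 mm from x -30 mm; leg 18 mm square at x 188, y -86 mm; open in front and behind
- riser_edge (a point): middle of the lower front edge of the riser's board (x -50, y -210, z 190 mm in base). An upright gripper at the lever hits this edge, so the tool must lean 35 to 45 degrees, its back towards the robot and the fingers reaching forward and down under the board
- boom (a joint): angle of the antenna boom above level: 0 level, positive with the black grip end up (0.75 to 1.05 at the start), limits -0.45 and 1.2. Stiff joint (0.3 N m): the boom stays where it is released. Its horizontal hinge crosses the turntable's axis at z 150 mm
- boom_grip (a point): middle of the black grip at the boom's outer end, 140 mm from the hinge in the pointer's direction: 52 mm long, 22 mm wide, 16 mm thick; its two flat sides, 22 mm apart, stay upright, so it can be pinched from above. Inboard of it are thin crosswise rods 92, 66 and 40 mm from the hinge, 80, 90 and 100 mm long
- mug_mid (a point): white mug, 80 mm across, 92 mm tall, with a handle; point on its axis 50 mm up; a bystander
- desk_mic_mid (a point): desk microphone, foot 100 x 85 x 35 mm, head 159 mm up; point 50 mm above the middle of its foot; a bystander
- handheld_mid (a point): black handheld radio standing upright, 36 x 58 x 115 mm with a stub aerial to 190 mm; point 50 mm up its middle; a bystander
- phone_mid (a point): black phone lying flat, 148 x 72 x 9 mm; its centre; a bystander
- screwdriver_mid (a point): screwdriver lying flat, 180 mm long, about 25 mm thick; its middle; a bystander

How it is judged:
On the way, in this order (a step that is already met when the one before it is completed fails the run):
1. the pointer stands over the big stud and the lever has sprung back (horizontal distance between pointer and big_stud_top below 0.0115 m and value of joint lever below 0.15 rad), for 0.2 s.
2. the boom is level (value of joint boom between -0.09 and 0.09 rad), for 0.2 s.
At the end, for the whole second after the job is handed in: The pointer's 90 mm point is within 11.5 mm (7 degrees) of straight above the big stud, the lever is back within 0.15 rad of its rest, the boom is level within 0.09 rad (5 degrees), everything released and still (all of step 1 and all of step 2 and angular speed of wheel below 0.05 rad/s); the robot touches nothing.
It fails at once if the wheel, pointer, mast or boom is pushed by the robot before the pointer is over the big stud (contact force between any of the fingers, the arm and wheel above 2 N and horizontal distance between pointer and big_stud_top above 0.02 m).
It fails at once if a bystander is moved by more than 40 mm (distance of any of mug_mid, desk_mic_mid, handheld_mid, phone_mid, screwdriver_mid from where it was at the start of the episode above 0.04 m).
It also fails if it takes over 72 s, if anything falls off the work surface, if the arm or the gripper's body presses on something with over 40 N, if the wrist force passes 120 N, or if a joint passes its speed limit or range.

## Working session

There is one attempt and no reset: what is moved stays moved. The work goes in short steps, Python scripts to look and compute and a shell command to move; the robot and the scene stay as the last step left them, time stands still between calls to the robot, and variables do not carry over. Pictures are saved under pics/ and viewed, about 8 in all and at most 12, crops included, and the job is handed in when it is done.

```bash
ls; mkdir -p pics
cat > h.py <<'E'
import numpy as np, cv2
from scipy.spatial.transform import Rotation as Ro
from plant import readout, optics, robot
def cam(n):
    c=optics.read_camera(n); return c
def save(c,name): cv2.imwrite('pics/'+name,cv2.cvtColor(c['frame'],cv2.COLOR_RGB2BGR))
def ray(c,u,v,z):
    d=c['R'].T@np.linalg.solve(c['intrinsics'],[u,v,1.]); o=-c['R'].T@c['t']
    return o+d*(z-o[2])/d[2]
def cloud(c):
    h,w=c['depth'].shape; u,v=np.meshgrid(np.arange(w),np.arange(h))
    p=np.stack([u,v,np.ones_like(u)],-1)@np.linalg.inv(c['intrinsics']).T*c['depth'][...,None]
    return (p-c['t'])@c['R']
def proj(c,X):
    p=(np.atleast_2d(X)@c['R'].T+c['t'])@c['intrinsics'].T
    return p[:,:2]/p[:,2:]
E
python3 - <<'E'
from h import *
ims=[]
for n in ['scene','side','wrist']:
    c=cam(n); np.savez(n+'0.npz',**c); save(c,n+'0.png'); print(n,np.round(-c['R'].T@c['t'],3),c['R'][2].round(2))
s=readout.read_state(); print(s)
print(Ro.from_rotvec(s['orientation']).as_matrix().round(3))
E
```

```text
pics
scene [ 0.301 -0.419  0.835] [ 0.26  0.52 -0.81]
side [0.496 0.618 0.625] [ 0.09 -0.78 -0.61]
wrist [ 0.307 -0.522  0.385] [-0.26 -0.11 -0.96]
{'t': 0.15, 'q': array([-1.25440633e+00,  1.30986623e-01,  1.48902423e+00, -1.16837925e-05,
        1.52299231e+00, -8.53960514e-02]), 'dq': array([ 0.00129933, -0.00198177, -0.00155569,  0.00123882, -0.00067775,
        0.00114188]), 'joint_torque': array([ 9.11060870e-04, -5.60474503e+01, -4.92334521e+01,  7.68200378e-02,
        3.04503681e-02, -7.73716783e-05]), 'tool_pos': array([ 0.23452574, -0.55181112,  0.22883173]), 'orientation': array([-1.37201723,  0.90915024, -0.90731838]), 'force': array([-0.57554236, -0.21498063,  0.84266195]), 'wrist_torque': array([0.003498  , 0.00246033, 0.01819121]), 'opening': 0.09299267806201661}
[[ 0.391 -0.     0.92 ]
 [-0.92   0.001  0.391]
 [-0.001 -1.     0.   ]]
```

View pics/scene0.png

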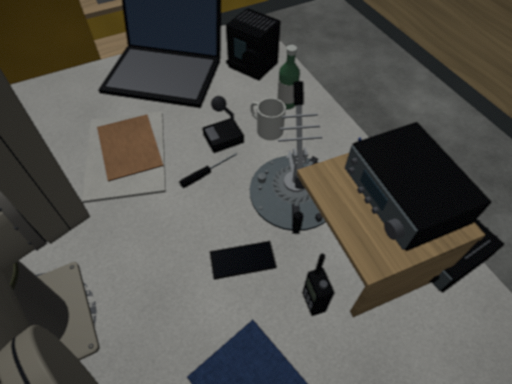

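View pics/side0.png

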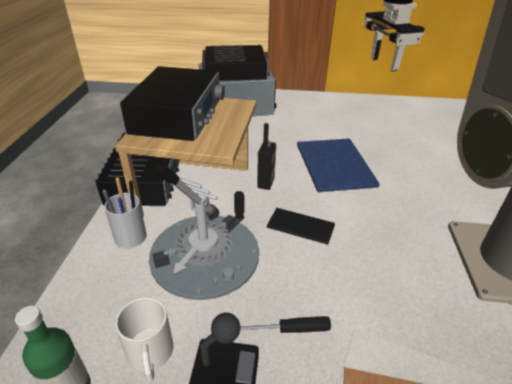

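The scene view shows the turntable at about (295,190), the lever grip at (297,218) and the riser to its right. In the side view the turntable is at about (205,255), the pointer at (182,265), the pawl block at (162,258), the studs near (228,273) and the lever grip at (239,205).

Run:
```python
from h import *
from scipy.optimize import least_squares
for n in ['scene','side']:
    c=dict(np.load(n+'0.npz')); P=cloud(c); ok=c['depth']>0
    hsv=cv2.cvtColor(c['frame'],cv2.COLOR_RGB2HSV)
    # disc top by height + colour
    c0=(295,190) if n=='scene' else (205,260)
    print(n,'disc px hsv',hsv[205,265] if n=='scene' else hsv[270,165],'table',hsv[300,120] if n=='scene' else hsv[230,350])
    m=(abs(P[...,2]-0.012)<0.006)&ok&(hsv[...,1]>30)&(hsv[...,0]>85)&(hsv[...,0]<125)&(hsv[...,2]>50)
    yy,xx=np.nonzero(m); m&=(np.hypot(*(np.indices(m.shape)[::-1]-np.array(c0)[:,None,None]))<90)
    k,l,st,ce=cv2.connectedComponentsWithStats(m.astype(np.uint8)); i=1+np.argmax(st[1:,4]); print(st[i],ce[i])
    cn=max(cv2.findContours((l==i).astype(np.uint8),0,1)[0],key=len)[:,0]
    W=np.array([ray(c,u,v,0.012)[:2] for u,v in cv2.convexHull(cn)[:,0]])
    f=least_squares(lambda p:np.hypot(*(W-p[:2]).T)-p[2],[W[:,0].mean(),W[:,1].mean(),.118],loss='soft_l1',f_scale=.002); print(f.x,np.abs(f.fun).max())
    # lever grip: dark points z 50-90mm near the disc
    d=np.hypot(P[...,0]-f.x[0],P[...,1]-f.x[1])
    g=ok&(hsv[...,2]<60)&(P[...,2]>.03)&(P[...,2]<.1)&(abs(d-.125)<.025)
    ys,xs=np.nonzero(g);
    if len(ys): print('grip',len(ys),np.median(P[g],0),P[g].min(0),P[g].max(0),xs.min(),xs.max(),ys.min(),ys.max())
    # riser board top
    hb=ok&(hsv[...,0]<25)&(hsv[...,1]>70)&(abs(P[...,2]-.208)<.008); print('board',hb.sum())
    if hb.sum()>50:
        q=P[hb][:,:2]; r=cv2.minAreaRect((q*1000).astype(np.float32)); print(r,cv2.boxPoints(r))
    im=cv2.cvtColor(c['frame'],cv2.COLOR_RGB2BGR)
    a=im[140:240,235:365] if n=='scene' else im[150:310,130:290]
    cv2.imwrite('pics/'+n+'_crop.png',cv2.resize(a,None,fx=600/a.shape[0],fy=600/a.shape[0],interpolation=cv2.INTER_CUBIC) if n=='side' else cv2.resize(a,None,fx=6,fy=6,interpolation=cv2.INTER_CUBIC))
```

```text
scene disc px hsv [102  30  86] table [ 30   6 129]
[257 169  35  60 571] [274.73029772 206.01225919]
[0.63956561 0.04303918 0.09432604] 0.060619124755986735
grip 205 [ 0.59661781 -0.0578625   0.06694169] [ 0.58759417 -0.06587534  0.03010332] [0.7501319  0.11012998 0.09224826] 292 322 157 231
board 7431
((720.1705932617188, -158.28720092773438), (270.0152282714844, 251.10104370117188), 86.2060546875) [[ 585.962    -284.69147 ]
 [ 836.51276  -301.30643 ]
 [ 854.3792    -31.882935]
 [ 603.8284    -15.267975]]
side disc px hsv [ 97  19 119] table [ 17  18 200]Traceback (most recent call last):
  File "<stdin>", line 11, in <module>
    return _wrapfunc(a, 'argmax', axis=axis, out=out, **kwds)
    return bound(*args, **kwds)
ValueError: attempt to get argmax of an empty sequence
```

```bash
cat >> h.py <<'E'
YAW=-0.0662; O=np.array([.6593,.0562,0]); RB=Ro.from_euler('z',YAW).as_matrix()
def b2w(x,y,z): return O+RB@np.array([x,y,z])
E
python3 - <<'E'
from h import *
for n in ['scene','side']:
    c=dict(np.load(n+'0.npz')); im=cv2.cvtColor(c['frame'],cv2.COLOR_RGB2BGR)
    x0,y0,w,h,s=(235,135,130,100,6) if n=='scene' else (130,160,150,145,4)
    a=cv2.resize(im[y0:y0+h,x0:x0+w],None,fx=s,fy=s,interpolation=cv2.INTER_CUBIC)
    T=lambda X:((proj(c,X)-[x0,y0]+.5)*s).round().astype(int)
    a=cv2.convertScaleAbs(a,alpha=1.6 if n=='scene' else 1.1)
    t=np.linspace(0,2*np.pi,73)[:-1]
    for p in T([b2w(.118*np.cos(k),.118*np.sin(k),.012) for k in t]): cv2.circle(a,tuple(map(int,p)),1,(0,0,255),-1)
    for g in (120,138,156):
        k=np.radians(g); p=T(b2w(.09*np.cos(k),.09*np.sin(k),.012))[0]; cv2.circle(a,tuple(map(int,p)),2,(0,255,0),-1)
    for z in (.02,.09): cv2.circle(a,tuple(map(int,T(b2w(-.053,-.113,z))[0])),3,(255,0,255),-1)
    cv2.circle(a,tuple(map(int,T(b2w(0,0,.15))[0])),3,(255,255,0),-1)
    for q in ((-.05,-.345,.208),(-.05,-.075,.208),(-.05,-.075,.19)): print(n,proj(c,b2w(*q)))
    cv2.imwrite('pics/'+n+'_c.png',a); print(a.shape)
A=cv2.imread('pics/scene_c.png');B=cv2.imread('pics/side_c.png')
A=cv2.resize(A,(520,400));B=B[:,:];B=cv2.resize(B,(414,400))
cv2.imwrite('pics/both.png',cv2.resize(np.hstack([A,B])[:,70:870],(800,400)))
# wood front edge etc: big stud detect by depth in side
c=dict(np.load('side0.npz'));P=cloud(c)
for g in (120,138,156):
    k=np.radians(g);q=b2w(.09*np.cos(k),.09*np.sin(k),0)
    d=np.hypot(P[...,0]-q[0],P[...,1]-q[1]); m=(d<.010)&(c['depth']>0); print(g,m.sum(),np.percentile(P[m][:,2],[10,50,90]).round(4))
for nm in('scene','side'):
    c=dict(np.load(nm+'0.npz'));P=cloud(c); Q=(P-O)@RB
    r=np.hypot(Q[...,0],Q[...,1]); m=(c['depth']>0)&(Q[...,2]>.043)&(Q[...,2]<.053)&(r>.065)&(r<.108)
    an=np.degrees(np.arctan2(Q[m][:,1],Q[m][:,0]))%360; print(nm,m.sum(),np.histogram(an,bins=np.arange(0,361,10))[0])
E
```

```text
scene [[368.84113898 285.38712404]]
scene [[296.8924163  169.24429458]]
scene [[296.09699621 174.58732909]]
(600, 780, 3)
side [[255.87543702  99.12693592]]
side [[232.36407285 156.76606807]]
side [[232.57310999 164.33568475]]
(580, 600, 3)
120 66 [0.0101 0.0119 0.0207]
138 58 [0.0292 0.0308 0.0321]
156 58 [0.0098 0.0121 0.0211]
scene 79 [ 0  0  0  3  0  0  0 43  0  0  0  0  0  0  0  0  0  0  0  0  0  0  0  1
 30  2  0  0  0  0  0  0  0  0  0  0]
side 161 [  0   0   0   0   0   0  14 107   4   0   0   0   0   0   0   0   0   0
   0   0   0   0   0   5  31   0   0   0   0   0   0   0   0   0   0   0]
```

View pics/both.png

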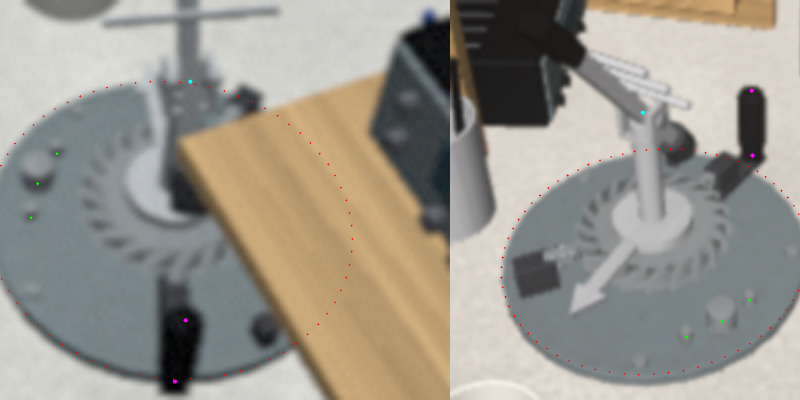

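The overlay of the 118 mm rim, the studs and the grip agrees with both images. The big stud is the middle one, at 138° (top measured 31–32 mm). The pointer is near 75°, about 3.5 teeth short, so I expect about 4 strokes.

```bash
cat >> h.py <<'E'
def tgt(x,y,z,lean,behind=0,yaw=0):
    """grasp point at base (x,y,z), tool leaning; returns TCP pos and R (world). yaw: extra turn about base z"""
    a=np.radians(lean); R=np.array([[0,np.sin(a),np.cos(a)],[-1,0,0],[0,-np.cos(a),np.sin(a)]])
    R=RB@Ro.from_euler('z',yaw,degrees=True).as_matrix()@R
    return b2w(x,y,z)+R[:,1]*(.008-behind),R
def todo(p,R,s=None):
    s=s or readout.read_state(); R0=Ro.from_rotvec(s['orientation']).as_matrix()
    print('t',round(s['t'],2),'shift cm now',((p-s['tool_pos'])@R0*100).round(2),'after turn',((p-s['tool_pos'])@R*100).round(2),'turn deg',np.degrees(Ro.from_matrix(R0.T@R).as_rotvec()).round(2),'F',s['force'].round(1),'open',round(s['opening'],4),
     'grasp base',(RB.T@(s['tool_pos']-.008*R0[:,1]-O)).round(4))
def pointer(n='side',c=None):
    c=c or cam(n); P=cloud(c); Q=(P-O)@RB; r=np.hypot(Q[...,0],Q[...,1])
    m=(c['depth']>0)&(Q[...,2]>.0425)&(Q[...,2]<.053)&(r>.066)&(r<.106)
    an=np.degrees(np.arctan2(Q[m][:,1],Q[m][:,0]))%360; an=an[(an>45)&(an<200)]
    print('pointer',n,len(an),np.median(an),an.mean(),np.percentile(an,[5,95])); return c
E
python3 - <<'E'
from h import *
for n in('scene','side'):
    c=dict(np.load(n+'0.npz')); pointer(n,c)
c=dict(np.load('scene0.npz'));P=cloud(c)
m=(P[...,2]>.03)&(c['depth']>0); m[:260]=0;m[:,:298]=0;m[320:]=0;m[:,335:]=0
print('handheld',P[m].min(0),P[m].max(0),np.median(P[m],0))
p,R=tgt(-.053,-.113,.055,42,.13); print(p); todo(p,R)
E
```

```text
pointer scene 41 73.76999236039237 74.17567711860251 [71.00692442 78.41098244]
pointer side 123 74.39998973130345 74.31491971047267 [68.49745182 79.00401682]
handheld [ 0.52870689 -0.24789368  0.03011882] [ 0.57310264 -0.18715667  0.18349467] [ 0.54278759 -0.22299171  0.11240111]
[ 0.51748583 -0.04764622  0.14566367]
t 0.15 shift cm now [-35.32   8.37  45.76] after turn [-52.18  22.84  12.94] turn deg [41.23 25.56 -9.9 ] F [-0.6 -0.2  0.8] open 0.093 grasp base [-0.3836 -0.6348  0.2368]
```

```bash
python3 -m creep '[[[0.3,0,0,0,5.9,3.65,-1.4],[0.3,0,0,0,5.9,3.65,-1.4],[0.3,0,0,0,5.9,3.65,-1.4],[0.3,0,0,0,5.9,3.65,-1.4],[0.3,0,0,0,5.9,3.65,-1.4],[0.3,0,0,0,5.9,3.65,-1.4],[0.3,0,0,0,5.9,3.65,-1.4],[0.3,0,0,0,0,0,0]]]' 25
python3 -m creep '[[[0.3,-4.4,1,1,0,0,0],[0.3,-4.4,1,1,0,0,0],[0.3,-4.4,1,1,0,0,0],[0.3,-4.4,1,1,0,0,0],[0.3,-4.4,1,1,0,0,0],[0.3,-4.4,1,1,0,0,0],[0.3,-4.4,1,1,0,0,0],[0.3,0,0,0,0,0,0]]]'
python3 -c "
from h import *
todo(*tgt(-.053,-.113,.055,42,.13))"
```

```text
t: 0.95
tool_pos: [0.236, -0.5515, 0.2279]
orientation: [-0.606, 0.671, -1.548]
force: [-0.0, 0.8, -0.8]
opening: 0.0649
t: 1.75
tool_pos: [0.3651, -0.2527, 0.2203]
orientation: [-0.62, 0.696, -1.518]
force: [0.5, -0.4, -0.8]
opening: 0.065
t 1.75 shift cm now [-21.24  15.24   5.02] after turn [-21.47  14.81   5.3 ] turn deg [-0.02 -0.74 -1.13] F [ 0.5 -0.4 -0.8] open 0.065 grasp base [-0.2785 -0.3279  0.2263]
```

```bash
python3 -m creep '[[[0.3,-3.6,1,0.9,0,-0.4,-0.6],[0.3,-3.6,1,0.9,0,-0.4,-0.6],[0.3,-3.6,2,0.9,0,0,0],[0.3,-3.6,2.6,0.9,0,0,0],[0.3,-3.6,2.6,0.9,0,0,0],[0.3,-3.6,2.6,0.9,0,0,0],[0.3,0,2.6,0,0,0,0],[0.3,0,0,0,0,0,0]]]'
python3 - <<'E'
from h import *
todo(*tgt(-.053,-.113,.055,42,0))
s=readout.read_state(); print(s['q'].round(2))
c=cam('side'); im=c['frame'][60:320,60:360]; cv2.imwrite('pics/pre.png',cv2.resize(im[...,::-1],None,fx=2,fy=2)); pointer(c=c)
E
```

```text
t: 2.55
tool_pos: [0.5481, -0.0733, 0.1589]
orientation: [-0.661, 0.664, -1.502]
force: [-0.8, 0.1, -0.8]
opening: 0.0653
t 2.55 shift cm now [-2.3  11.88 -3.13] after turn [-2.36 11.82 -3.28] turn deg [ 0.36  1.97 -0.84] F [-0.8  0.1 -0.8] open 0.0653 grasp base [-0.1077 -0.1367  0.1648]
[-0.37 -0.64  2.43  0.34  0.68  1.03]
pointer side 128 74.6776511802787 74.52141220917824 [68.82137058 79.63952301]
```

View pics/pre.png

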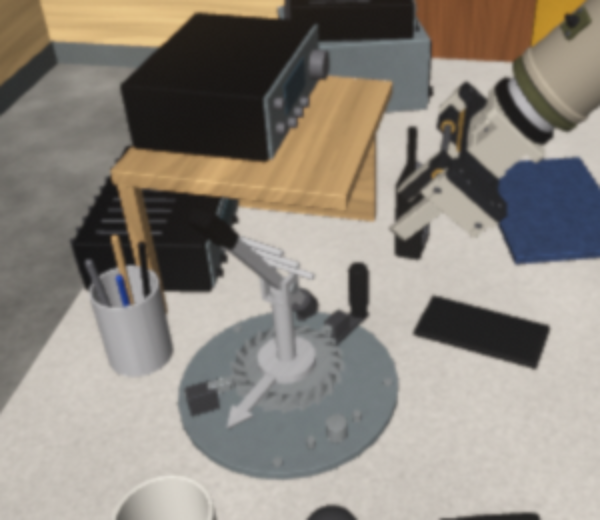

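The gripper at about (440,200) is clear of the board and radio, with the lever grip at (358,290). Next I line up sideways, then go in.

```bash
python3 -m creep '[[[0.3,-1.2,0.5,0,0,1,-0.4],[0.3,-1.2,1,-0.4,0,1,-0.4],[0.3,0,1.2,-0.4,0.3,0,0],[0.3,0,1.2,-0.5,0,0,0],[0.3,0,1.2,-0.5,0,0,0],[0.3,0,1.2,-0.5,0,0,0],[0.3,0,0,0,0,0,0],[0.3,0,0,0,0,0,0]]]'
python3 -c "
from h import *
todo(*tgt(-.053,-.113,.055,42,0)); print(readout.read_state()['q'].round(2))"
```

```text
t: 3.4
tool_pos: [0.5823, -0.0653, 0.1207]
orientation: [-0.626, 0.655, -1.555]
force: [0.4, -0.3, 0.0]
opening: 0.065
t 3.4 shift cm now [-1.47  6.62 -3.4 ] after turn [-1.34  6.74 -3.22] turn deg [-1.56  0.05  1.1 ] F [ 0.4 -0.3  0. ] open 0.065 grasp base [-0.0743 -0.1262  0.1265]
[-0.28 -0.45  2.4   0.29  0.45  1.15]
```

```bash
python3 -m creep '[[[0.3,-0.5,0.5,-0.5,-0.5,0,0.3],[0.3,-0.5,0.5,-0.7,-0.5,0,0.4],[0.3,-0.3,0.8,-0.7,-0.5,0,0.4],[0.3,0,0.8,-0.7,0,0,0],[0.3,0,0.8,-0.6,0,0,0],[0.3,0,0.8,0,0,0,0],[0.3,0,0.5,0,0,0,0],[0.3,0,0,0,0,0,0]]]'
python3 -c "
from h import *
todo(*tgt(-.053,-.113,.055,42,0)); print(readout.read_state()['q'].round(2))"
```

```text
t: 4.2
tool_pos: [0.5917, -0.0532, 0.0617]
orientation: [-0.639, 0.68, -1.531]
force: [0.3, 0.6, -0.2]
opening: 0.0649
t 4.2 shift cm now [-0.06  1.78  0.09] after turn [-0.06  1.78  0.09] turn deg [-0.05  0.1   0.  ] F [ 0.3  0.6 -0.2] open 0.0649 grasp base [-0.0656 -0.1136  0.0676]
[-0.25 -0.26  2.38  0.4   0.32  1.04]
```

```bash
python3 -m creep '[[[0.3,-0.06,0.9,0.05,0,0,0],[0.3,0,0.8,0,0,0,0],[0.3,0,0,0,0,0,0],[0.8,0,0,0,0,0,0],[0.8,0,0,0,0,0,0],[0.8,0,0,0,0,0,0],[0.8,0,0,0,0,0,0],[0.8,0,0,0,0,0,0]]]' 25
python3 - <<'E'
from h import *
todo(*tgt(-.053,-.113,.055,42,0)); s=readout.read_state()
# stroke deltas in tool axes at 1/3.. of arc
for a in (253,262,270,272):
    k=np.radians(a); todo(*tgt(.125*np.cos(k),.125*np.sin(k),.055,42),s)
E
```

```text
t: 5.0
tool_pos: [0.6031, -0.0529, 0.049]
orientation: [-0.639, 0.68, -1.53]
force: [-0.1, 0.4, -0.4]
opening: 0.0298
t 5.0 shift cm now [0.04 0.08 0.09] after turn [0.04 0.08 0.09] turn deg [-0.01  0.13 -0.02] F [-0.1  0.4 -0.4] open 0.0298 grasp base [-0.0542 -0.1126  0.055 ]
t 5.0 shift cm now [0.7  1.18 1.31] after turn [0.69 1.18 1.31] turn deg [-0.01  0.13 -0.02] F [-0.1  0.4 -0.4] open 0.0298 grasp base [-0.0542 -0.1126  0.055 ]
t 5.0 shift cm now [1.13 2.46 2.73] after turn [1.12 2.46 2.74] turn deg [-0.01  0.13 -0.02] F [-0.1  0.4 -0.4] open 0.0298 grasp base [-0.0542 -0.1126  0.055 ]
t 5.0 shift cm now [1.25 3.63 4.03] after turn [1.24 3.63 4.03] turn deg [-0.01  0.13 -0.02] F [-0.1  0.4 -0.4] open 0.0298 grasp base [-0.0542 -0.1126  0.055 ]
t 5.0 shift cm now [1.24 3.92 4.35] after turn [1.23 3.92 4.35] turn deg [-0.01  0.13 -0.02] F [-0.1  0.4 -0.4] open 0.0298 grasp base [-0.0542 -0.1126  0.055 ]
```

```bash
python3 -m creep '[[[0.8,0,0,0,0,0,0],[0.8,0,0,0,0,0,0],[0.8,0.35,0.6,0.65,0,0,0],[0.8,0.35,0.6,0.65,0,0,0],[0.8,0.22,0.64,0.72,0,0,0],[0.8,0.22,0.64,0.72,0,0,0],[0.8,0.06,0.6,0.66,0,0,0],[0.8,0.06,0.6,0.66,0,0,0]]]'
python3 - <<'E'
from h import *
k=np.radians(270.5); todo(*tgt(.125*np.cos(k),.125*np.sin(k),.055,42)); pointer()
E
```

```text
t: 5.8
tool_pos: [0.6585, -0.0685, 0.0491]
orientation: [-0.641, 0.68, -1.526]
force: [-8.8, 5.4, 9.6]
opening: 0.0233
t 5.8 shift cm now [ 0.06 -0.07 -0.08] after turn [ 0.06 -0.07 -0.08] turn deg [ 0.07  0.24 -0.17] F [-8.8  5.4  9.6] open 0.0233 grasp base [ 0.0021 -0.1245  0.055 ]
pointer side 119 84.20252324617589 84.35402365709206 [79.26477273 89.62966662]
```

The first stroke ended at the stop with the pointer at 84°, so three strokes remain. Return, then the second stroke.

```bash
python3 -m creep '[[[0.8,-0.06,-0.6,-0.66,0,0.1,0],[0.8,-0.06,-0.6,-0.66,0,0.1,0],[0.8,-0.22,-0.64,-0.72,0,0,0],[0.8,-0.22,-0.64,-0.72,0,0,0],[0.8,-0.32,-0.6,-0.65,0,0,0],[0.8,-0.34,-0.6,-0.65,0,0,0],[0.8,-0.1,-0.1,-0.1,0,0,0],[0.8,0,0,0,0,0,0]]]'
python3 - <<'E'
from h import *
todo(*tgt(-.053,-.113,.055,42)); pointer()
E
```

```text
t: 6.65
tool_pos: [0.6007, -0.0528, 0.0506]
orientation: [-0.633, 0.678, -1.535]
force: [30.2, 5.9, -22.3]
opening: 0.0232
t 6.65 shift cm now [0.03 0.36 0.17] after turn [0.03 0.36 0.17] turn deg [-0.32 -0.1   0.08] F [ 30.2   5.9 -22.3] open 0.0232 grasp base [-0.0567 -0.1127  0.0565]
pointer side 123 84.77264111400096 84.69212491479263 [79.57507402 89.44707596]
```

```bash
python3 -m creep '[[[0.8,0,0.3,0.2,0,0,0],[0.8,0.35,0.55,0.6,0,0,0],[0.8,0.35,0.6,0.65,0,0,0],[0.8,0.22,0.64,0.72,0,0,0],[0.8,0.22,0.64,0.72,0,0,0],[0.8,0.06,0.6,0.66,0,0,0],[0.8,0.05,0.6,0.66,0,0,0],[0.8,0,0,0,0,0,0]]]'
python3 - <<'E'
from h import *
k=np.radians(270.5); todo(*tgt(.125*np.cos(k),.125*np.sin(k),.055,42)); pointer()
E
```

```text
t: 7.5
tool_pos: [0.652, -0.0679, 0.0502]
orientation: [-0.634, 0.677, -1.532]
force: [-1.8, 0.7, 2.7]
opening: 0.0236
t 7.5 shift cm now [0.07 0.46 0.33] after turn [0.07 0.46 0.33] turn deg [-0.3   0.03  0.01] F [-1.8  0.7  2.7] open 0.0236 grasp base [-0.0045 -0.1243  0.0561]
pointer side 123 100.51129594142844 100.54700663415863 [ 94.87332629 106.04759437]
```

Not at the stop yet: the pointer reads 100.5° instead of 102°. I'll finish the stroke and return more gently.

```bash
python3 -m creep '[[[0.8,0.03,0.3,0.3,0,0,0],[0.8,0.03,0.3,0.3,0,0,0],[0.8,0,0,0,0,0,0],[0.8,-0.06,-0.6,-0.66,0,0,0],[0.8,-0.06,-0.6,-0.66,0,0,0],[0.8,-0.22,-0.64,-0.72,0,0,0],[0.8,-0.22,-0.64,-0.72,0,0,0],[0.8,-0.32,-0.5,-0.55,0,0,0]]]'
python3 - <<'E'
from h import *
todo(*tgt(-.053,-.113,.055,42)); pointer()
E
```

```text
t: 8.35
tool_pos: [0.6095, -0.0553, 0.0498]
orientation: [-0.633, 0.677, -1.532]
force: [-0.2, -3.6, -0.4]
opening: 0.0232
t 8.35 shift cm now [-0.15 -0.31 -0.44] after turn [-0.15 -0.3  -0.44] turn deg [-0.34 -0.02 -0.05] F [-0.2 -3.6 -0.4] open 0.0232 grasp base [-0.0477 -0.1146  0.0557]
pointer side 125 101.93807630395534 102.05575284082796 [ 95.99761693 107.37598396]
```

```bash
python3 -m creep '[[[0.8,-0.2,-0.35,-0.45,0,0,0],[0.8,0,0,0,0,0,0],[0.8,0.35,0.6,0.65,0,0,0],[0.8,0.35,0.6,0.65,0,0,0],[0.8,0.22,0.64,0.72,0,0,0],[0.8,0.22,0.64,0.72,0,0,0],[0.8,0.06,0.6,0.66,0,0,0],[0.8,0.06,0.6,0.66,0,0,0]]]'
python3 - <<'E'
from h import *
k=np.radians(270.5); todo(*tgt(.125*np.cos(k),.125*np.sin(k),.055,42)); pointer()
E
```

```text
t: 9.2
tool_pos: [0.6575, -0.0684, 0.0497]
orientation: [-0.634, 0.676, -1.529]
force: [-9.7, 5.3, 8.3]
opening: 0.0233
t 9.2 shift cm now [ 0.06  0.05 -0.05] after turn [ 0.06  0.05 -0.04] turn deg [-0.35  0.13 -0.16] F [-9.7  5.3  8.3] open 0.0233 grasp base [ 0.001  -0.1244  0.0556]
pointer side 118 118.31617912746611 118.34047742923238 [113.23181658 123.68485947]
```

```bash
python3 -m creep '[[[0.8,0,0.25,0.25,0,0,0],[0.8,0,0,0,0,0,0],[0.8,-0.06,-0.6,-0.66,0,0,0],[0.8,-0.06,-0.6,-0.66,0,0,0],[0.8,-0.22,-0.64,-0.72,0,0,0],[0.8,-0.22,-0.64,-0.72,0,0,0],[0.8,-0.32,-0.6,-0.65,0,0,0],[0.8,-0.32,-0.5,-0.55,0,0,0]]]'
python3 - <<'E'
from h import *
todo(*tgt(-.053,-.113,.055,42)); pointer()
E
```

```text
t: 10.05
tool_pos: [0.6079, -0.053, 0.0494]
orientation: [-0.633, 0.677, -1.528]
force: [30.3, -17.9, -21.5]
opening: 0.0233
t 10.05 shift cm now [ 0.06 -0.22 -0.29] after turn [ 0.07 -0.22 -0.29] turn deg [-0.34  0.08 -0.25] F [ 30.3 -17.9 -21.5] open 0.0233 grasp base [-0.0494 -0.1124  0.0553]
pointer side 114 119.23961242544729 119.06616843111298 [113.70947226 124.52353975]
```

```bash
python3 -m creep '[[[0.8,0.3,0.6,0.65,0,0,0],[0.8,0.35,0.6,0.65,0,0,0],[0.8,0.22,0.64,0.72,0,0,0],[0.8,0.22,0.64,0.72,0,0,0],[0.8,0.06,0.6,0.66,0,0,0],[0.8,0.03,0.5,0.55,0,0,0],[0.8,0,0.2,0.2,0,0,0],[0.8,0,0,0,0,0,0]]]'
python3 - <<'E'
from h import *
k=np.radians(270.5); todo(*tgt(.125*np.cos(k),.125*np.sin(k),.055,42)); pointer(); c=pointer('scene'); c=cam('side')
im=c['frame'][60:320,60:360]; cv2.imwrite('pics/s4.png',cv2.resize(im[...,::-1],None,fx=2,fy=2))
E
```

```text
t: 10.9
tool_pos: [0.6596, -0.0684, 0.0491]
orientation: [-0.637, 0.675, -1.527]
force: [-4.8, 0.2, 4.4]
opening: 0.0232
t 10.9 shift cm now [ 0.07 -0.13 -0.16] after turn [ 0.07 -0.13 -0.16] turn deg [-0.24  0.28 -0.22] F [-4.8  0.2  4.4] open 0.0232 grasp base [ 0.0031 -0.1243  0.055 ]
pointer side 119 134.8739197202135 134.7754754853767 [129.33181575 139.81504401]
pointer scene 47 135.0597644804772 134.93154132746517 [129.83813674 138.83810054]
```

View pics/s4.png

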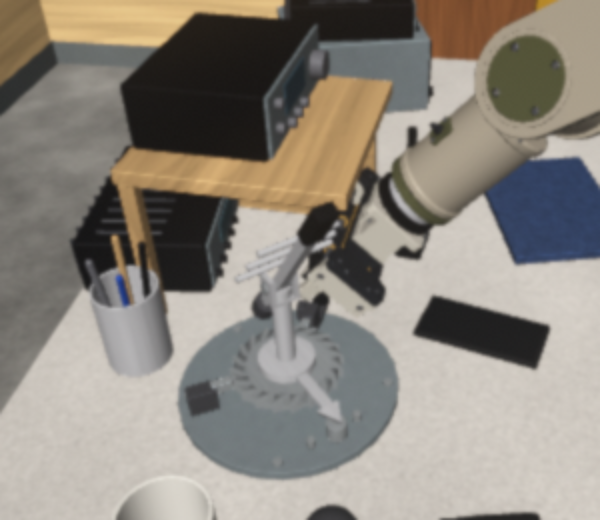

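The side view shows the pointer tip (340,418) just short of the big stud (337,432), so the stroke lacks about 3°. I'll press on to the stop, which also ends the tooth.

```bash
python3 -m creep '[[[0.8,0,0.3,0.33,0,0,0],[0.8,0,0.3,0.33,0,0,0],[0.8,0,0.2,0.2,0,0,0],[0.8,0,0,0,0,0,0],[0.8,0,0,0,0,0,0],[0.8,0,0,0,0,0,0],[0.8,0,0,0,0,0,0],[0.8,0,0,0,0,0,0]]]'
python3 - <<'E'
from h import *
k=np.radians(270.5); todo(*tgt(.125*np.cos(k),.125*np.sin(k),.055,42)); pointer(); c=pointer('scene')
E
```

```text
t: 11.85
tool_pos: [0.6673, -0.0689, 0.0478]
orientation: [-0.639, 0.679, -1.525]
force: [-0.8, 1.3, 1.0]
opening: 0.0232
t 11.85 shift cm now [ 0.06 -0.75 -0.64] after turn [ 0.07 -0.75 -0.64] turn deg [-0.04  0.26 -0.24] F [-0.8  1.3  1. ] open 0.0232 grasp base [ 0.0109 -0.1243  0.0537]
pointer side 118 136.4404055235268 136.35009907178335 [131.08430667 141.56909194]
pointer scene 30 134.93032745215794 134.83110122725273 [130.7313552  138.56818875]
```

```bash
python3 -m creep '[[[0.8,-0.06,-0.6,-0.66,0,0,0],[0.8,-0.06,-0.6,-0.66,0,0,0],[0.8,-0.22,-0.64,-0.72,0,0,0],[0.8,-0.22,-0.64,-0.72,0,0,0],[0.8,-0.32,-0.5,-0.55,0,0,0],[0.8,-0.2,-0.3,-0.3,0,0,0],[0.8,0,0,0,0,0,0],[0.8,0,0,0,0,0,0]]]'
python3 - <<'E'
from h import *
todo(*tgt(-.053,-.113,.055,42)); pointer(); c=pointer('scene'); c=cam('side')
im=c['frame'][150:310,130:290]; cv2.imwrite('pics/s5.png',cv2.resize(im[...,::-1],None,fx=3.7,fy=3.7,interpolation=cv2.INTER_CUBIC))
E
```

```text
t: 12.75
tool_pos: [0.6146, -0.0536, 0.0478]
orientation: [-0.638, 0.679, -1.525]
force: [9.3, 0.5, -6.7]
opening: 0.0235
t 12.75 shift cm now [ 0.04 -0.79 -0.69] after turn [ 0.05 -0.79 -0.69] turn deg [-0.07  0.24 -0.26] F [ 9.3  0.5 -6.7] open 0.0235 grasp base [-0.0427 -0.1125  0.0537]
pointer side 116 136.31040357436598 136.32433297468802 [131.06145669 141.84666446]
pointer scene 45 136.8041721005211 136.65853837266144 [131.22561926 142.21376996]
```

View pics/s5.png

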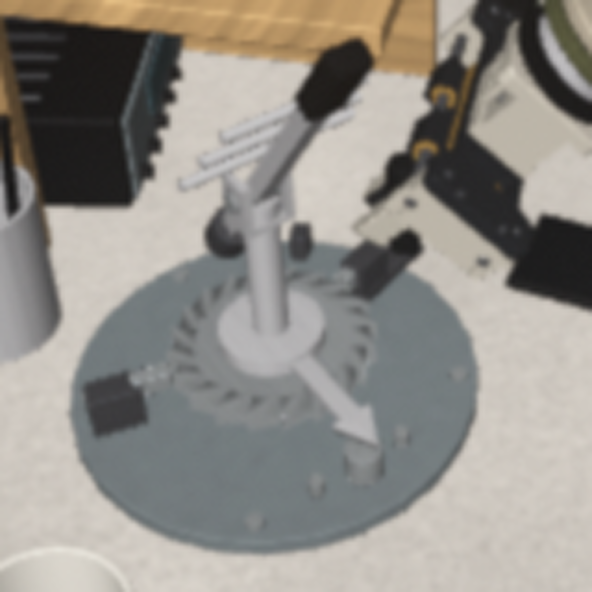

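The pointer (375,440) now stands over the big stud (365,460) at about 136.5°, against 138° ±7°. The lever is back at rest. I'll let go and back out.

```bash
python3 -m creep '[[[0.3,0,0,0,0,0,0],[0.3,0,0,0,0,0,0],[0.3,0,0,0,0,0,0],[0.3,0,0,0,0,0,0],[0.3,0,0,0,0,0,0],[0.3,0,-1.5,0,0,0,0],[0.3,0,-2.5,0,0,0,0],[0.3,0,-2.5,0,0,0,0]]]'
python3 -m creep '[[[0.3,0,-2.5,0,0,0,0],[0.3,0,-2.5,0,0,0,0],[0.3,0,-2,0,0,0,0],[0.3,0,-2,0,0,0,0],[0.3,0,0,0,0,0,0],[0.3,0,0,0,0,0,0],[0.3,0,0,0,0,0,0],[0.3,0,0,0,0,0,0]]]'
cat >> h.py <<'E'
def down(r,z,th,head):
    """tip at radius r along base direction th(deg), height z; tool x at base heading head"""
    h=np.radians(head); R=np.array([[np.cos(h),0,-np.sin(h)],[np.sin(h),0,np.cos(h)],[0,-1,0]])
    k=np.radians(th); return b2w(r*np.cos(k),r*np.sin(k),z+.011),RB@R
E
python3 - <<'E'
from h import *
pointer(); c=pointer('scene'); s=readout.read_state(); print(s['q'].round(2))
todo(*down(.09,.36,137,47)); 
for n in('scene','side'):
    c=cam(n);P=cloud(c);Q=(P-O)@RB; k=np.radians(137); e=np.array([np.cos(k),np.sin(k)])
    r=Q[...,:2]@e; t=Q[...,:2]@np.array([-e[1],e[0]]); V=cv2.cvtColor(c['frame'],cv2.COLOR_RGB2HSV)[...,2]
    m=(c['depth']>0)&(abs(t)<.02)&(r>.03)&(r<.16)&(Q[...,2]>.19)&(Q[...,2]<.33)&(V<70)
    rr,zz=r[m],Q[...,2][m]; print(n,m.sum(),np.percentile(rr,[2,50,98]),np.percentile(zz,[2,50,98]),np.median(t[m]),'angle',np.arctan2(np.median(zz)-.15,np.median(rr)))
    g=(c['depth']>0)&(V<70)&(np.linalg.norm(Q-[-.053,-.113,.075],axis=-1)<.04); print('lever grip',np.median(Q[g],0))
E
```

```text
t: 13.7
tool_pos: [0.5687, -0.0507, 0.0925]
orientation: [-0.644, 0.686, -1.522]
force: [-0.2, 0.4, 0.2]
opening: 0.0648
t: 14.5
tool_pos: [0.5197, -0.0494, 0.1708]
orientation: [-0.649, 0.688, -1.522]
force: [0.1, 0.2, -0.3]
opening: 0.0651
pointer side 118 136.4227018567748 136.31725907200092 [131.18720455 141.53638298]
pointer scene 70 137.50083287130417 137.72309988673422 [131.78147405 142.40321893]
[-0.31 -0.81  2.5   0.24  0.76  1.21]
t 14.6 shift cm now [-17.54 -10.6   18.32] after turn [ 17.41 -20.04   7.13] turn deg [ -19.32 -129.31   48.7 ] F [ 0.8  0.1 -0.1] open 0.0651 grasp base [-0.1377 -0.1146  0.1766]
scene 260 [0.05453107 0.07668422 0.09504175] [0.22722241 0.26792496 0.28801019] 0.007465639456011209 angle 0.9942244309810606
lever grip [-0.05662307 -0.11925357  0.07763656]
side 248 [0.07201165 0.0919141  0.10097768] [0.24483541 0.27499691 0.28787172] -0.0066505006331311345 angle 0.9367496807389124
lever grip [-0.05580164 -0.10236267  0.06845695]
```

```bash
python3 -m creep '[[[0.8,0.8,-2.2,2.4,-5,0,0],[0.8,0.8,-2.5,2,-7,0,0],[0.8,0.8,-2.6,1.4,-7,0,0],[0.8,0.5,-2.8,1.1,-7,0,0],[0.8,0.5,-2.9,0.7,-7,0,0],[1,0,-3,0.4,-7,0,0],[1,0,-2,0,-2,0,0],[1,0,0,0,0,0,0]]]'
python3 - <<'E'
from h import *
print(readout.read_state()['q'].round(2))
todo(*down(.085,.36,137,47));
E
```

```text
t: 15.5
tool_pos: [0.5163, -0.0832, 0.3557]
orientation: [-1.228, 1.314, -1.212]
force: [1.1, -0.6, -0.9]
opening: 0.0058
[-0.25 -0.02  1.42 -0.01  1.82  1.38]
t 15.5 shift cm now [-20.63  -1.93   7.09] after turn [19.97 -1.53  8.87] turn deg [   1.58 -136.66   -5.28] F [ 1.1 -0.6 -0.9] open 0.0058 grasp base [-0.1329 -0.1486  0.3637]
```

```bash
python3 -m creep '[[[1,0,0,0,0,-8.5,0],[1,0,0,0,0,-8.5,0],[1,0,0,0,0,-8.5,0],[1,0,0,0,0,-8.5,0],[1,0,0,0,0,-8.5,0],[1,0,0,0,0,-8.5,0],[1,0,0,0,0,-8.5,0],[1,0,0,0,0,-8.5,0]]]'
python3 -m creep '[[[1,0,0,0,0,-8.5,0],[1,0,0,0,0,-8.5,0],[1,0,0,0,0,-8.5,0],[1,0,0,0,0,-8.5,0],[1,0,0,0,0,-8.5,0],[1,0,0,0,0,-8.5,0],[1,0,0,0,0,-8.5,0],[1,0,0,0,0,-8.5,0]]]'
python3 - <<'E'
from h import *
print(readout.read_state()['q'].round(2))
todo(*down(.085,.36,137,47));
E
```

```text
t: 16.3
tool_pos: [0.5141, -0.082, 0.3422]
orientation: [-1.546, 0.396, -0.276]
force: [0.1, -1.0, -0.6]
opening: 0.0006
t: 17.1
tool_pos: [0.5091, -0.0804, 0.3278]
orientation: [-1.44, -0.549, 0.648]
force: [-0.3, -0.3, 0.1]
opening: 0.0002
[-0.25 -0.04  1.49 -0.    1.77 -1.03]
t 17.1 shift cm now [20.25 -4.64  8.11] after turn [20.3  -4.32  8.17] turn deg [-3.66  0.97 -2.39] F [-0.3 -0.3  0.1] open 0.0002 grasp base [-0.1403 -0.1463  0.3358]
```

```bash
python3 -m creep '[[[1,0,-2.5,0,-1.2,0.3,-0.8],[1,0,-2.2,0,-1.2,0.3,-0.8],[1,4,-0.2,1.4,-1.2,0.3,-0.8],[1,4,-0.2,1.4,0,0,0],[1,4,-0.2,1.4,0,0,0],[1,4,-0.2,1.3,0,0,0],[1,4,-0.2,1.3,0,0,0],[1,0,0,0,0,0,0]]]'
python3 - <<'E'
from h import *
todo(*down(.07,.30,137,47)); 
c=cam('side'); im=c['frame'][40:300,100:360]; cv2.imwrite('pics/s6.png',cv2.resize(im[...,::-1],None,fx=2.2,fy=2.2)); pointer(c=c)
E
```

```text
t: 17.9
tool_pos: [0.6169, 0.1098, 0.4016]
orientation: [-1.506, -0.587, 0.54]
force: [0.2, -1.1, 0.2]
opening: 0.0003
t 17.9 shift cm now [-0.81  9.04  0.34] after turn [-0.58  9.06  0.19] turn deg [ 1.1  -2.    1.38] F [ 0.2 -1.1  0.2] open 0.0003 grasp base [-0.0461  0.0506  0.4096]
pointer side 119 136.25998951986097 136.2988015147185 [131.07983041 141.87337927]
```

View pics/s6.png

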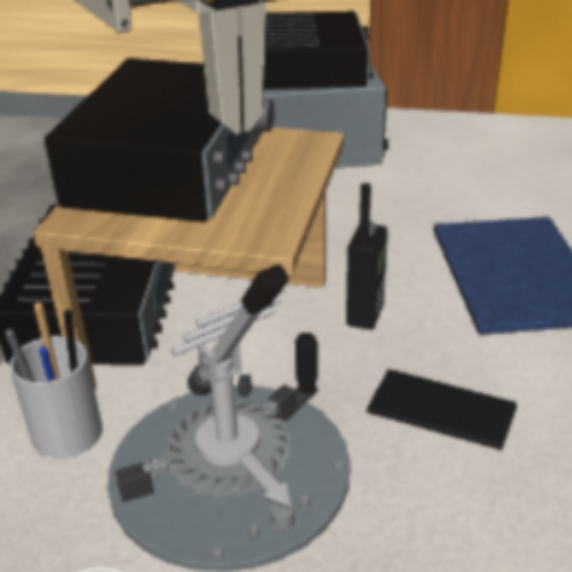

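The shut fingertips (238,125) are above the boom grip (267,285), the lever (307,360) is at rest and the pointer is still over the stud. Now down to just above the grip.

```bash
python3 -m creep '[[[1,-0.3,2,0.1,0.5,-1,0.7],[1,-0.3,2,0.1,0.5,-1,0.7],[1,0,2,0,0,0,0],[1,0,1.5,0,0,0,0],[1,0,1,0,0,0,0],[1,0,0.6,0,0,0,0],[1,0,0,0,0,0,0],[1,0,0,0,0,0,0]]]'
python3 - <<'E'
from h import *
todo(*down(.07,.30,137,47)); todo(*down(.0675,.2685,137,47));todo(*down(.1035,.2357,137,47))
E
```

```text
t: 18.75
tool_pos: [0.6115, 0.0998, 0.3162]
orientation: [-1.501, -0.588, 0.568]
force: [-0.2, 0.5, 0.3]
opening: 0.0006
t 18.75 shift cm now [0.48 0.52 0.56] after turn [0.49 0.52 0.55] turn deg [ 0.7  -0.91  0.51] F [-0.2  0.5  0.3] open 0.0006 grasp base [-0.0507  0.0404  0.3242]
t 18.75 shift cm now [0.46 3.67 0.35] after turn [0.49 3.67 0.3 ] turn deg [ 0.7  -0.91  0.51] F [-0.2  0.5  0.3] open 0.0006 grasp base [-0.0507  0.0404  0.3242]
t 18.75 shift cm now [0.37 6.9  3.99] after turn [0.49 6.95 3.9 ] turn deg [ 0.7  -0.91  0.51] F [-0.2  0.5  0.3] open 0.0006 grasp base [-0.0507  0.0404  0.3242]
```

```bash
python3 -m creep '[[[1,0.25,1,0.2,0.3,-0.4,0.2],[1,0.25,1.3,0.3,0.3,-0.4,0.2],[1,0,1.1,0.2,0,0,0],[1,0,0.7,0.7,0,0,0],[1,0,0.7,0.7,0,0,0],[1,0,0.7,0.7,0,0,0],[1,0,0.7,0.7,0,0,0],[1,0,0,0,0,0,0]]]'
python3 - <<'E'
from h import *
todo(*down(.1035,.2357,137,47));todo(*down(.124,.199,137,47));todo(*down(.1325,.158,137,47));pointer()
E
```

```text
t: 19.55
tool_pos: [0.5909, 0.1315, 0.2508]
orientation: [-1.491, -0.594, 0.585]
force: [1.0, -0.9, 0.8]
opening: 0.0003
t 19.55 shift cm now [-0.18  0.41  0.18] after turn [-0.18  0.41  0.18] turn deg [ 0.21 -0.03  0.24] F [ 1.  -0.9  0.8] open 0.0003 grasp base [-0.0732  0.0707  0.2588]
t 19.55 shift cm now [-0.19  4.07  2.24] after turn [-0.18  4.08  2.23] turn deg [ 0.21 -0.03  0.24] F [ 1.  -0.9  0.8] open 0.0003 grasp base [-0.0732  0.0707  0.2588]
t 19.55 shift cm now [-0.21  8.16  3.11] after turn [-0.18  8.18  3.08] turn deg [ 0.21 -0.03  0.24] F [ 1.  -0.9  0.8] open 0.0003 grasp base [-0.0732  0.0707  0.2588]
pointer side 118 136.1570261559204 136.26504922211 [130.97692514 141.76387217]
```

```bash
python3 -m creep '[[[1,-0.1,1,0.6,0,0,0],[1,-0.1,1,0.6,0,0,0],[1,0,1,0.55,0,0,0],[1,0,1,0.5,0,0,0],[1,0,1,0.25,0,0,0],[1,0,1,0.25,0,0,0],[1,0,1,0.2,0,0,0],[1,0,0,0,0,0,0]]]'
python3 - <<'E'
from h import *
todo(*down(.1325,.158,137,47));pointer()
c=cam('side'); im=c['frame'][80:320,100:360]; cv2.imwrite('pics/s7.png',cv2.resize(im[...,::-1],None,fx=2.4,fy=2.4))
E
```

```text
t: 20.4
tool_pos: [0.5684, 0.1533, 0.1752]
orientation: [-1.492, -0.595, 0.584]
force: [-0.5, -0.5, -0.0]
opening: 0.0005
t 20.4 shift cm now [-0.02  0.62 -0.05] after turn [-0.02  0.62 -0.05] turn deg [ 0.26 -0.04  0.31] F [-0.5 -0.5 -0. ] open 0.0005 grasp base [-0.0972  0.0908  0.1832]
pointer side 118 136.4305172392335 136.33160836981182 [131.46543919 141.88534469]
```

View pics/s7.png

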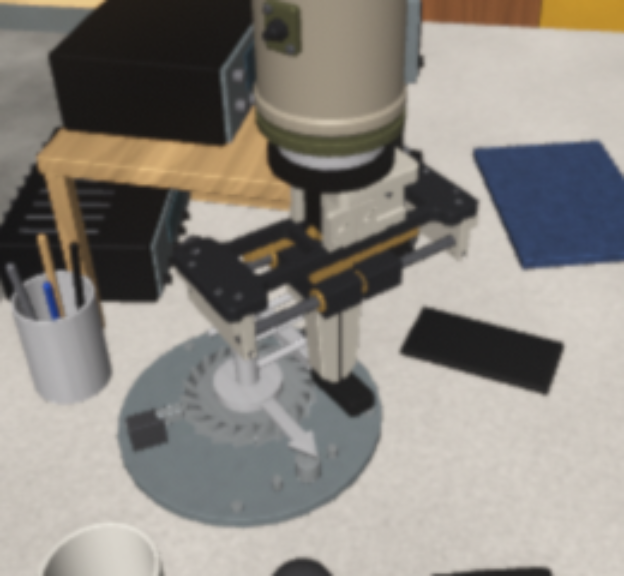

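The fingertips (340,375) rest on the boom grip, which is nearly level, with the pointer over the stud. I'll press the last 6 mm, then lift off.

```bash
python3 -m creep '[[[1,0,0.4,0,0,0,0],[1,0,0.25,0,0,0,0],[1,0,0,0,0,0,0],[1,0,0,0,0,0,0],[1,0,-2,0,0,0,0],[1,0,-4,0,0,0,0],[1,0,-4,0,0,0,0],[1,0,-4,0,0,0,0]]]'
python3 -m creep '[[[1,0,-3,-3,0,0,0],[1,0,0,-4,0,0,0],[1,0,0,-4,0,0,0],[1,0,0,-4,0,0,0],[1,0,0,0,0,0,0],[1,0,0,0,0,0,0],[1,0,0,0,0,0,0],[1,0,0,0,0,0,0]]]'
python3 - <<'E'
from h import *
pointer(); print(readout.read_state()['tool_pos'])
k=np.radians(136.6); e=np.array([np.cos(k),np.sin(k)])
for n in('scene','side'):
    c=cam(n);P=cloud(c);Q=(P-O)@RB
    r=Q[...,:2]@e; t=Q[...,:2]@np.array([-e[1],e[0]]); V=cv2.cvtColor(c['frame'],cv2.COLOR_RGB2HSV)[...,2]
    m=(c['depth']>0)&(abs(t)<.009)&(r>.122)&(r<.164)&(Q[...,2]>.1)&(Q[...,2]<.22)
    rr,zz=r[m],Q[...,2][m]; f=np.polyfit(rr,zz,1) if m.sum()>5 else 0
    print(n,m.sum(),'z',np.percentile(zz,[5,50,95]),np.median(rr),'fit',f)
    g=(c['depth']>0)&(V<70)&(np.linalg.norm(Q-[-.053,-.113,.075],axis=-1)<.04); print('lever',np.median(Q[g],0))
    if n=='side': im=c['frame'][80:384,50:400]; cv2.imwrite('pics/s8.png',cv2.resize(im[...,::-1],None,fx=1.9,fy=1.9))
E
```

```text
t: 21.3
tool_pos: [0.5647, 0.1518, 0.3063]
orientation: [-1.489, -0.584, 0.593]
force: [1.0, 0.8, 0.9]
opening: 0.0005
t: 22.1
tool_pos: [0.6731, 0.0398, 0.3489]
orientation: [-1.493, -0.598, 0.583]
force: [0.1, -0.1, 1.4]
opening: 0.0002
pointer side 118 136.20547240232008 136.28888264565478 [130.97851926 141.79581994]
[0.67307298 0.03998659 0.34893533]
scene 92 z [0.1566284  0.15887004 0.16064346] 0.14285567269948424 fit [0.02865568 0.15475855]
lever [-0.05630951 -0.11932775  0.07572709]
side 244 z [0.14973437 0.15811198 0.15959772] 0.14370557775784767 fit [0.00909741 0.15568784]
lever [-0.05609442 -0.10262609  0.07164855]
```

View pics/s8.png

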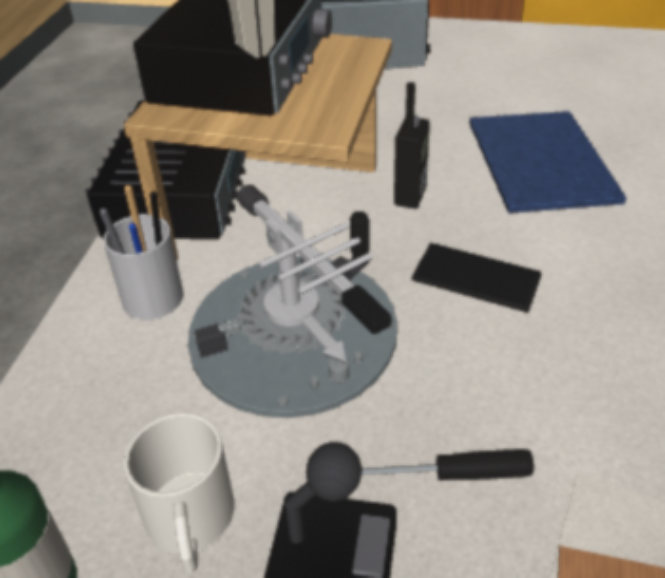

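The boom is level (top at 158–159 mm, 158 expected). The pointer (343,355) is over the big stud (337,368), the lever is back, the bystanders stand where they were and the arm is clear.

```bash
python3 -c "
from plant import robot
print(robot.close_job())"
```

```text
the job is handed in; nothing more can be done
None
```

The antenna is aimed and its boom is level. I handed the job in at about 22 s of the 72 s allowed; it reported no verdict. I worked the lever through four strokes with the tool leaning 42° under the shelf, let go, then pushed the boom down from above with shut fingers.

Last checks:
- **Pointer:** about 136.3° in the side camera, where the big stud is at 138° (limit ±7°). The scene camera, last read before the boom was lowered, gave 137.5°. During the final stroke it once read 135° while the side camera read 136.4°.
- **Lever:** its grip is at the rest position in both views.
- **Boom:** the fitted slope is 0.01 rad in the side view and 0.03 rad in the scene view (limit 0.09). The top of its grip is at 158–159 mm, where 158 mm is expected.
- **Bystanders:** they look unmoved in the last picture; I did not measure their positions.
- **Robot:** it is clear of everything.

Two strokes stopped slightly short and had to be pressed on to the stop. The wrist force at the end of a return stroke peaked at about 40 N, well under the 120 N limit.

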